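# Lower the pressing plate onto the guide pins of a stone glue-up jig

### The job

Pick up the plywood pressing plate by its handle and lower it, level and under control, over the two guide pins of the glue-up jig until it lies fully home, flat on the stone strips; then let go of it. The pins are clamped somewhere along their tracks, so find by sight or touch where they stand; do not drop or force the plate, and leave the other things on the bench alone.

Things in the scene. Friction and masses are not known exactly. Their poses are not given: they have to be found in the camera images.
- caul: Loose pressing plate of bare plywood, 0.3 to 0.6 kg, 80 mm (its x) by 220 mm (its y) by 20 mm thick, flat on the bench at the start; steel bar handle along y on top. Origin: centre of its underside, z up. Two upright through holes on its y axis at y = -85 and +85 mm; it fits the pins either way round. Centre of mass over its middle.
- caul_hole (a point): Middle, at the plate's underside, of its round hole, 13.5 mm in diameter, 85 mm to -y of the plate's origin. The other hole, 85 mm to +y, is a slot 13.5 mm wide (x) by 19.5 mm (y). Both have 1 mm chamfers. Axes as the plate's.
- caul_grip (a point): Centre of the plate's handle bar, 60 mm above the plate's underside: 14 x 14 mm section, 100 mm long along the plate's y, on two 12 x 12 mm posts 43 mm either side of the middle; 33 mm free under the bar down to the plate's top. Grip it across the plate's x. Axes as the plate's.
- bed: Fixed glue-up jig: plywood board 200 mm (x) by 260 mm (y), 20 mm thick. Five half-round stone strips lie on it along x, side by side in the middle (160 mm long, together 112 mm wide); their crests are 46 mm above the origin, where the underside of the plate comes to lie. Origin: centre of the board's underside, on the bench, z up.
- pin_track (a point): Middle of the pins' tracks, 91 mm above the jig's origin, the height of the pin tips; axes as the jig's. Two fixed steel pins, 85 mm to either side in y, 12 mm thick, bevelled to 8 mm over the top 3 mm. They share one x, unmeasured, anywhere from -18 to +18 mm from this point: see or feel for it. Off the pins the plate rests on their tips.
- offcut_long: Bystander: half-round stone strip, 160 x 22 x 22 mm, lying beside the board's +y side. Origin: centre of the underside; length along x.
- offcut_short: Bystander: half-round stone offcut, 80 x 22 x 22 mm, beside the board's -y side. Origin: centre of the underside; length along x.
- tape: Bystander: tape measure, 70 x 45 x 70 mm, standing on its edge. Origin: centre of the underside.
- mallet: Bystander: hammer, 280 mm long, lying along its x, head at +x. Origin at its underside.
- scraper: Bystander: scraper (spatula) lying along its x, handle at -x. Origin at its underside.
- tin: Bystander: tin of adhesive, 84 mm in diameter, 110 mm high. Origin: centre of the underside.
- sanding_disc: Bystander: sanding disc, 110 mm in diameter, 12 mm thick. Origin: centre of the underside.
- rule: Bystander: steel rule, 300 x 30 x 4 mm, along its x. Origin: centre of the underside.
There are look-alikes about, which are no part of the job. Of the things shaped like the caul, the plywood one is meant.

How it is judged (in metres and radians):
On the way, in this order (a step that is already met when the one before it is completed fails the run):
1. the plate is held clear above the pin tips (its underside more than 100 mm above the bench) (height (world z) of caul above 0.1 m and contact force between the fingers and caul above 0.5 N), for 0.2 s.
2. still held, the plate is level and threaded on both pins: its underside at least 8 mm below the pin tips (z of caul in the frame of bed between 0.044 and 0.083 m and angle between caul's own z axis and vertical below 0.1 rad and angle between the y axis of caul and the y axis of bed, either way round below 0.06 rad and contact force between the fingers and caul above 0.5 N and x of caul in the frame of bed between -0.024 and 0.024 m and y of caul in the frame of bed between -0.008 and 0.008 m), for 0.1 s.
At the end, for the whole second after the job is handed in: The plate is on both pins and lies on the stone strips: its underside less than 2.5 mm above their crests (46 mm above the jig's origin), tilted less than 0.03 rad, along the jig's y within 0.06 rad, its centre within 24 mm in x and 8 mm in y of the jig's origin, released and at rest (z of caul in the frame of bed between 0.043 and 0.0485 m and angle between caul's own z axis and vertical below 0.03 rad and angle between the y axis of caul and the y axis of bed, either way round below 0.06 rad and linear speed of caul below 0.02 m/s and angular speed of caul below 0.1 rad/s and x of caul in the frame of bed between -0.024 and 0.024 m and y of caul in the frame of bed between -0.008 and 0.008 m); the robot touches nothing.
It fails at once if the plate is tipped by more than 0.3 rad (angle between caul's own z axis and vertical above 0.3 rad).
It fails at once if the plate is dropped onto the jig (faster than 0.35 m/s when below the pin tips) (z of caul in the frame of bed below 0.09 m and horizontal distance between caul and bed below 0.04 m and linear speed of caul above 0.35 m/s).
It fails at once if the plate is forced down on the stone strips with more than 60 N (contact force between caul and bed above 60 N).
It fails at once if any bystander is moved by more than 25 mm (distance of any of offcut_long, offcut_short, tape, mallet, scraper, tin, sanding_disc, rule from where it was at the start of the episode above 0.025 m).
It also fails if it takes over 64 s, if anything falls off the work surface, if the arm or the gripper's body presses on something with over 40 N, if the wrist force passes 120 N, or if a joint passes its speed limit or range.

### The arm

A 6-joint arm with a two-finger parallel gripper is mounted at the origin on the work surface. World frame = base frame: x ahead of the robot, y to its left, z up, the work surface at z = 0. Lengths are in mm, angles in rad, forces in N, time in s.
With the tool pointing down it reaches from about 350 to 975 mm from the base axis. Payload 7.1 kg.
Tool frame: the origin (TCP) lies between the finger pads; the fingertips stand 8 mm ahead of it and the grasp point (between the pads) lies 11 mm behind it; x points along the fingers, y is the direction in which the jaws open and shut, and the axes are right-handed (so a half turn about x gives the same grasp; the last joint's range is limited). The gripper opens to 88 mm and grips with 3 to 60 N. Pads are 20 mm wide; open, the fingers measure 115 mm over their backs; the gripper's body (75 mm by 178 mm) begins 61 mm behind the grasp point.
Start: joints at [-1.28, 0.423, 1.63, -0, 1.089, -0.019], TCP at [190.56, -595.224, 230.675] pointing down, gripper open.
Joint ranges: [-3, 3], [-0.9, 2.11], [0.09, 2.58], [-1.31, 4.45], [0.11, 2.69], [-2.54, 2.54]. Speed limits (rad/s): [2.39, 2.39, 3.01, 3.14, 3.14, 3.14].

### API

Orientations are given as a rotation vector (axis times angle).
In Python, from workcell import ctrl gives the robot as it stands.
- The arm moves only by the tool apply_moves, never from a script. Its argument "increments" is a list of rows, each an object with "gripper": the opening in per cent of the stroke, from 0 (shut) to 100 (fully open); "delta_pos": the shift along the tool's x, y, z in cm, a list of three; "dr": the turn, a rotation vector about the tool's x, y, z in rad, a list of three. In form: [{"gripper": gripper, "delta_pos": [dx, dy, dz], "dr": [ax, ay, az]}, ...]. A call has exactly 5 rows; each row shifts and turns the commanded pose from where the row before left it, along the tool's axes as they then stand; what a row does not reach is not made up. A row lasts 1/12 s, in which the tool goes at most 41.7 mm and 7.16 degrees, less where a joint would pass 70% of its speed; a pose out of reach is approached as far as the arm can. A call with a gripper value outside its range is refused whole. The fingers move at their own pace and stop on an object; the grip force is fixed at half the most. Time passes only in rows, so rows that do not move let the fingers close, or fill a call up. It gives the time, the measured TCP pose, the force and the opening at its end, in the units of the state.
- ctrl.get_obs(): the state, without advancing time (a new reading comes with each control period).
- ctrl.get_image(name): name is "side" or "top" or "wrist"; returns a dict with "img" (420x560x3 uint8, red, green, blue), "range_z" (420x560 float32, mm along the optical axis (not along the pixel's ray), 0 where there is no reading), "mtx" (3x3 intrinsics, pixels), "k1" (the pictures are not rectified: a ray, as slopes to the right and down, at radius r is drawn at 1 + k1 r^2 times it, then the intrinsics apply), "rvec" (rotation vector, rad) and "tvec" (3), from world to camera coordinates, as OpenCV has them. Camera axes: x right, y down, z forward; pixel columns grow to the right and rows downward; lengths in mm; the calibration is good to about 2 mm. A picture is of the moment at which its call begins.
- ctrl.close_job(): hands the job in, once; it reports no verdict.
The state is a dict: "t": time; "qpos": joint angles; "qvel": joint speeds; "joint_torque": joint torques, N m; "ee_pos": TCP position; "orientation": TCP orientation; "ft_force": force on the tool from outside, world axes, zero at the start; "moment": the same for the moment, N m; "width": finger opening in mm.
Only numpy, scipy, OpenCV 4.12 (cv2) and the standard library are available. Lean on these libraries where they do the work, as an engineer would, in place of code of your own. Each camera call takes 0.05 s, during which the arm holds its last target. There are 200 camera calls.

## Working session

There is one attempt and no reset: what is moved stays moved. The work goes in short steps, Python scripts to look and compute and a tool call to move; the robot and the scene stay as the last step left them, time stands still between calls to the robot, and variables do not carry over. Pictures are saved under pics/ and viewed, about 8 in all and at most 12, crops included, and the job is handed in when it is done.

Besides the shell and the picture viewer there is one more tool, called after "Emit:" by a JSON object that holds its "fn" and its "kwargs", one argument or row to a line. apply_moves: Moves the arm, as the interface text tells. Its arguments: {"type":"object","properties":{"increments":{"type":"array","items":{"type":"object","properties":{"gripper":{"type":"number"},"delta_pos":{"type":"array","items":{"type":"number"}},"dr":{"type":"array","items":{"type":"number"}}}}}},"required":["increments"]}

```bash
mkdir -p pics
cat > h.py <<'E'
import numpy as np, cv2
from workcell import ctrl
def grab(n):
    d=ctrl.get_image(n); np.savez(f'pics/{n}.npz',**d); return d
def save(d,name,crop=None,s=1):
    im=d['img'][:,:,::-1]
    if crop: x0,y0,x1,y1=crop; im=im[y0:y1,x0:x1]
    cv2.imwrite('pics/'+name,cv2.resize(im,None,fx=s,fy=s,interpolation=cv2.INTER_CUBIC))
def ray(d,u,v):
    K=d['mtx'];x=(u-K[0,2])/K[0,0];y=(v-K[1,2])/K[1,1];k=float(d['k1'])
    r=np.hypot(x,y);q=r
    for _ in range(20): q=r/(1+k*q*q)
    f=q/r if r>0 else 1
    return np.array([x*f,y*f,1.])
def cam(d):
    R=cv2.Rodrigues(np.array(d['rvec'],float))[0];return R,np.array(d['tvec'],float).ravel()
def pz(d,u,v,z):  # intersect with height z
    R,t=cam(d);c=-R.T@t;w=R.T@ray(d,u,v);return c+w*(z-c[2])/w[2]
def pd(d,u,v):
    R,t=cam(d);Z=np.median([a for a in d['range_z'][int(v)-1:int(v)+2,int(u)-1:int(u)+2].ravel() if a>0] or [0]);return R.T@(ray(d,u,v)*Z-t)
def cloud(d):
    R,t=cam(d);h,w=d['range_z'].shape;K=d['mtx'];k=float(d['k1'])
    u,v=np.meshgrid(np.arange(w),np.arange(h));x=(u-K[0,2])/K[0,0];y=(v-K[1,2])/K[1,1];r=np.hypot(x,y);q=r.copy()
    for _ in range(20): q=r/(1+k*q*q)
    f=np.where(r>0,q/np.maximum(r,1e-9),1);Z=d['range_z']
    return ((np.stack([x*f*Z,y*f*Z,Z],-1)-t)@R)
def proj(d,P):
    R,t=cam(d);p=R@np.array(P,float)+t;x,y=p[:2]/p[2];f=1+float(d['k1'])*(x*x+y*y);K=d['mtx'];return K[0,0]*x*f+K[0,2],K[1,1]*y*f+K[1,2]
def load(n): return dict(np.load(f'pics/{n}.npz'))
E
python3 - <<'E'
from h import *
for n in ('top','side','wrist'):
    d=grab(n);R,t=cam(d);print(n,-R.T@t,R[2],d['mtx'][0,0],d['k1'],(d['range_z']>0).mean());
save(load('top'),'top.png',s=1.4);save(load('side'),'side.png',s=1.4)
print(ctrl.get_obs())
E
```

```text
top [ 373.90306911   12.26292944 1425.50255279] [ 0.11066289  0.0147044  -0.99374922] 489.67435036506987 -0.021352993857729437 0.9960841836734694
side [ 235.83298001 1054.61049587  788.03032051] [ 0.22748617 -0.80919065 -0.54171998] 423.06436142243865 -0.07699225125957204 0.9959778911564626
wrist [ 267.31480385 -570.86553297  383.87135066] [-0.27794211 -0.08747944 -0.95660626] 352.5074855410995 -0.05703475993229957 0.9959991496598639
{'t': 0.15, 'qpos': array([-1.27997280e+00,  4.23657041e-01,  1.63045694e+00,  1.82113228e-05,
        1.08858637e+00, -1.90248399e-02]), 'qvel': array([ 0.00096883, -0.00238859, -0.0028248 ,  0.00128741, -0.00093471,
        0.00040712]), 'joint_torque': array([ 2.14142534e-05, -5.44985461e+01, -2.73919576e+01,  6.43821736e-02,
        2.04632030e-02, -8.40039002e-05]), 'ee_pos': array([ 190.47413375, -594.85991486,  230.10801812]), 'orientation': array([ 2.05466651,  0.32204531, -2.05494538]), 'ft_force': array([0.28554282, 0.38036555, 0.20070626]), 'moment': array([0.05777084, 0.03481846, 0.00748987]), 'width': 87.79451709181794}
```

View pics/top.png

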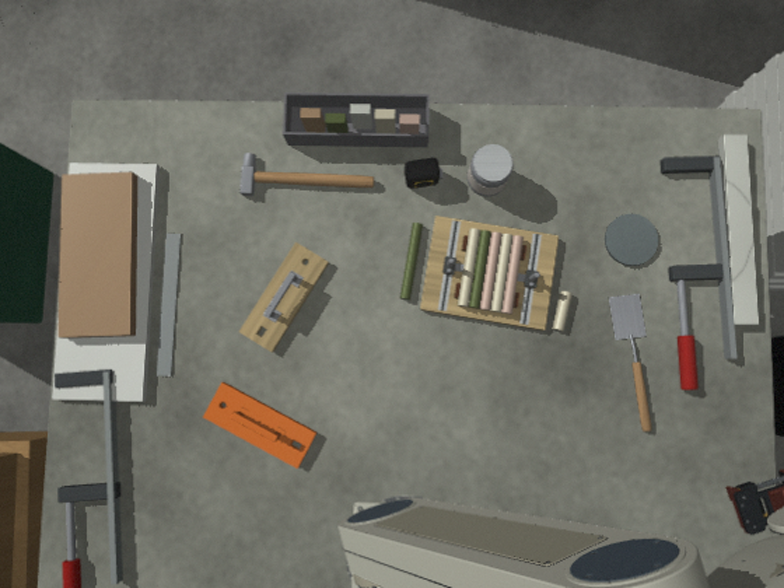

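View pics/side.png

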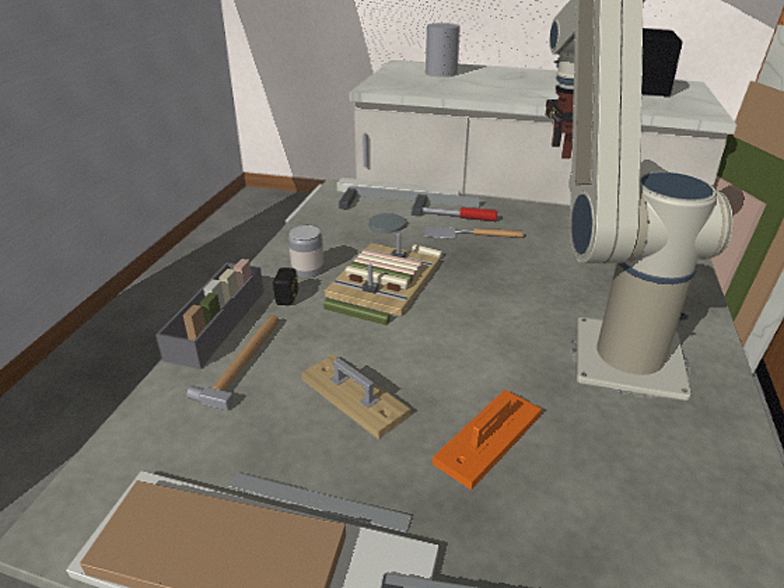

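The top view shows the plywood plate at about (285,299) with its handle, the jig at (490,272), and the pins in clamps at (449,265) and (531,280). The orange plate at (260,425) is the look-alike. Next I measure these with depth.

Run:
```python
from h import *
for n in ('top','side'):
    d=load(n);C=cloud(d)
    t=load('top')
    pc=pz(t,285/1.4,299/1.4,20);jc=pz(t,490/1.4,272/1.4,40)
    if n=='top': print('approx',pc,jc)
    def near(c,r): return np.hypot(C[...,0]-c[0],C[...,1]-c[1])<r
    m=near(pc,70)&(C[...,2]>50)&(C[...,2]<80);P=C[m];r=cv2.minAreaRect(P[:,:2].astype(np.float32));print(n,'bar',len(P),P.mean(0),r,np.percentile(P[:,2],[5,50,95]))
    m=near(pc,140)&(C[...,2]>12)&(C[...,2]<30);P=C[m];r=cv2.minAreaRect(P[:,:2].astype(np.float32));print('plate',len(P),r)
    m=near(jc,150)&(C[...,2]>14)&(C[...,2]<26);P=C[m];r=cv2.minAreaRect(P[:,:2].astype(np.float32));print('board',len(P),r)
    m=near(jc,120)&(C[...,2]>34)&(C[...,2]<50);P=C[m];r=cv2.minAreaRect(P[:,:2].astype(np.float32));print('strips',len(P),r)
    m=near(jc,120)&(C[...,2]>60)&(C[...,2]<100)
    k,l,s,c=cv2.connectedComponentsWithStats(m.astype(np.uint8))
    for i in range(1,k): P=C[l==i];print('pin',len(P),P.mean(0),P[:,2].max(),P[P[:,2]>86].mean(0) if (P[:,2]>86).any() else '',c[i])
save(load('top'),'jig.png',(280,140,420,245),5.6)
```

```text
approx [513.99976551 259.46649459  20.        ] [ 575.11022055 -160.59588373   40.        ]
top bar 201 [519.25074754 264.48297965  66.1769528 ] ((519.9155883789062, 264.8117370605469), (15.54819107055664, 99.00847625732422), 60.180702209472656) [58.51298017 66.69084084 71.76211725]
plate 1821 ((520.2990112304688, 265.0296630859375), (82.31147003173828, 219.953125), 59.947208404541016)
board 3274 ((578.8175048828125, -161.09861755371094), (260.58636474609375, 201.58639526367188), 81.41311645507812)
strips 2212 ((578.973388671875, -160.42080688476562), (193.56100463867188, 161.5482177734375), 81.63641357421875)
pin 23 [588.3623866  -75.36105756  84.65233709] 95.52147029855192 [589.56920139 -76.31893461  90.73626964] [321.2173913  186.69565217]
pin 26 [ 563.64352311 -242.55042471   82.11844073] 97.15456959609769 [ 564.81671686 -243.75565542   90.95134378] [381.57692308 196.76923077]
side bar 229 [518.49891849 268.90706039  62.77299583] ((520.473388671875, 265.87994384765625), (16.689449310302734, 99.6268310546875), 57.52740478515625) [54.66000677 64.38216696 67.32484311]
plate 1535 ((520.7568359375, 264.9978332519531), (83.30223083496094, 223.26983642578125), 59.832611083984375)
board 1160 ((576.8796997070312, -166.71810913085938), (279.8442687988281, 201.55374145507812), 81.22570037841797)
strips 874 ((579.3802490234375, -156.82705688476562), (192.31092834472656, 164.02455139160156), 81.59884643554688)
pin 26 [ 563.55319159 -242.18169609   76.80036889] 92.98279505268886 [ 563.7586787  -243.55657755   88.97687705] [284.76923077 170.03846154]
pin 38 [588.41626533 -73.82441302  76.18987068] 93.10319845902262 [588.37753298 -74.28725726  90.21103577] [264.52631579 192.76315789]
```

View pics/jig.png

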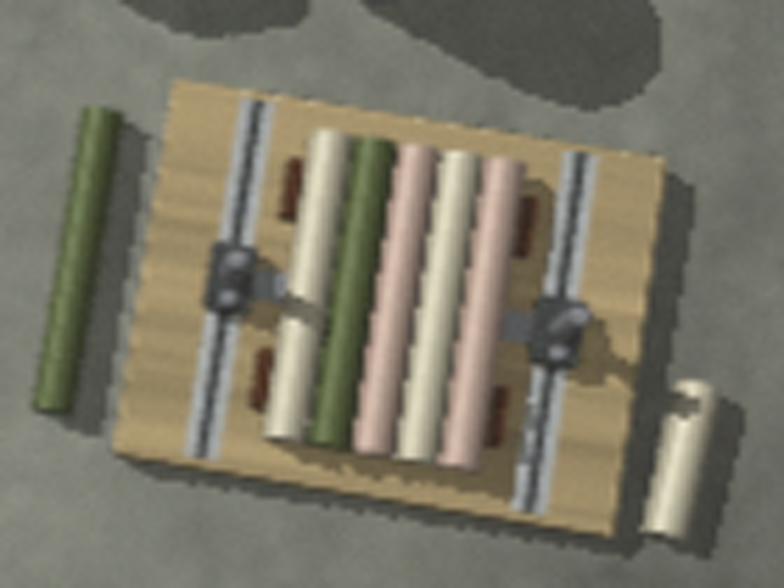

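```bash
cat >> h.py <<'E'
from scipy.spatial.transform import Rotation as Ro
def plan(p,yaw,n,o=None):
    """n equal rows from the measured pose to TCP p, tool x down, tool y at yaw (deg) mod 180"""
    o=o or ctrl.get_obs();R=Ro.from_rotvec(o['orientation']);M=R.as_matrix()
    y0=np.degrees(np.arctan2(M[1,1],M[0,1]))
    print('t',round(o['t'],2),'pos',o['ee_pos'].round(1),'tooly',round(y0,2),'down',M[:,0].round(4),'q1,q6',o['qpos'][[0,5]].round(3),'w',round(o['width'],1),'F',o['ft_force'].round(1),'M',o['moment'].round(2))
    if p is None: return
    d=(yaw-y0+90)%180-90
    print('turn',d)
    yr=np.radians(y0+d);Y=np.array([np.cos(yr),np.sin(yr),0]);X=np.array([0,0,-1.])
    T=Ro.from_matrix(np.stack([X,Y,np.cross(X,Y)],1))
    dr=(R.inv()*T).as_rotvec()/n;s=(np.array(p)-o['ee_pos'])/n/10
    for i in range(n):
        Ri=R*Ro.from_rotvec(dr*i);print(i,Ri.inv().apply(s).round(2).tolist(),dr.round(3).tolist())
E
python3 - <<'E'
from h import *
plan([520,265,180],60,25)
E
```

```text
t 0.15 pos [ 190.5 -594.9  230.1] tooly -72.25 down [-3.0e-04  1.1e-03 -1.0e+00] q1,q6 [-1.28  -0.019] w 87.8 F [0.3 0.4 0.2] M [0.06 0.03 0.01]
turn -47.75252073067264
0 [0.2, -2.87, -2.3] [0.033, 0.0, 0.0]
1 [0.2, -2.95, -2.21] [0.033, 0.0, 0.0]
2 [0.2, -3.02, -2.11] [0.033, 0.0, 0.0]
3 [0.2, -3.09, -2.01] [0.033, 0.0, 0.0]
4 [0.2, -3.15, -1.9] [0.033, 0.0, 0.0]
5 [0.2, -3.22, -1.8] [0.033, 0.0, 0.0]
6 [0.2, -3.27, -1.69] [0.033, 0.0, 0.0]
7 [0.2, -3.33, -1.58] [0.033, 0.0, 0.0]
8 [0.2, -3.38, -1.47] [0.033, 0.0, 0.0]
9 [0.2, -3.43, -1.35] [0.033, 0.0, 0.0]
10 [0.2, -3.47, -1.24] [0.033, 0.0, 0.0]
11 [0.2, -3.51, -1.12] [0.033, 0.0, 0.0]
12 [0.2, -3.54, -1.0] [0.033, 0.0, 0.0]
13 [0.2, -3.58, -0.88] [0.033, 0.0, 0.0]
14 [0.2, -3.6, -0.76] [0.033, 0.0, 0.0]
15 [0.2, -3.63, -0.64] [0.033, 0.0, 0.0]
16 [0.2, -3.65, -0.52] [0.033, 0.0, 0.0]
17 [0.2, -3.66, -0.4] [0.033, 0.0, 0.0]
18 [0.2, -3.67, -0.28] [0.033, 0.0, 0.0]
19 [0.2, -3.68, -0.16] [0.033, 0.0, 0.0]
20 [0.2, -3.68, -0.03] [0.033, 0.0, 0.0]
21 [0.2, -3.68, 0.09] [0.033, 0.0, 0.0]
22 [0.2, -3.68, 0.21] [0.033, 0.0, 0.0]
23 [0.2, -3.67, 0.33] [0.033, 0.0, 0.0]
24 [0.2, -3.65, 0.46] [0.033, 0.0, 0.0]
```

```bash
sed -i 's/d=(yaw-y0+90)%180-90/d=(yaw-y0+180)%360-180/' h.py
python3 - <<'E'
from h import *
plan([520,265,150],60,25)
E
```

```text
t 0.15 pos [ 190.5 -594.9  230.1] tooly -72.25 down [-3.0e-04  1.1e-03 -1.0e+00] q1,q6 [-1.28  -0.019] w 87.8 F [0.3 0.4 0.2] M [0.06 0.03 0.01]
turn 132.24747926932736
0 [0.32, -2.87, -2.3] [-0.092, -0.0, 0.0]
1 [0.32, -2.65, -2.56] [-0.092, -0.0, 0.0]
2 [0.32, -2.4, -2.79] [-0.092, -0.0, 0.0]
3 [0.32, -2.13, -3.0] [-0.092, -0.0, 0.0]
4 [0.32, -1.85, -3.19] [-0.092, -0.0, 0.0]
5 [0.32, -1.55, -3.34] [-0.092, -0.0, 0.0]
6 [0.32, -1.23, -3.47] [-0.092, -0.0, 0.0]
7 [0.32, -0.91, -3.57] [-0.092, -0.0, 0.0]
8 [0.32, -0.57, -3.64] [-0.092, -0.0, 0.0]
9 [0.32, -0.24, -3.68] [-0.092, -0.0, 0.0]
10 [0.32, 0.1, -3.68] [-0.092, -0.0, 0.0]
11 [0.32, 0.44, -3.66] [-0.092, -0.0, 0.0]
12 [0.32, 0.78, -3.6] [-0.092, -0.0, 0.0]
13 [0.32, 1.11, -3.51] [-0.092, -0.0, 0.0]
14 [0.32, 1.43, -3.4] [-0.092, -0.0, 0.0]
15 [0.32, 1.73, -3.25] [-0.092, -0.0, 0.0]
16 [0.32, 2.03, -3.08] [-0.092, -0.0, 0.0]
17 [0.32, 2.3, -2.88] [-0.092, -0.0, 0.0]
18 [0.32, 2.56, -2.65] [-0.092, -0.0, 0.0]
19 [0.32, 2.79, -2.41] [-0.092, -0.0, 0.0]
20 [0.32, 3.0, -2.14] [-0.092, -0.0, 0.0]
21 [0.32, 3.18, -1.85] [-0.092, -0.0, 0.0]
22 [0.32, 3.34, -1.55] [-0.092, -0.0, 0.0]
23 [0.32, 3.47, -1.24] [-0.092, -0.0, 0.0]
24 [0.32, 3.57, -0.91] [-0.092, -0.0, 0.0]
```

Emit:
{"fn": "apply_moves", "kwargs": {
  "increments": [
    {"gripper": 100, "delta_pos": [0.3, -2.87, -2.3], "dr": [-0.092, 0, 0]},
    {"gripper": 100, "delta_pos": [0.3, -2.65, -2.56], "dr": [-0.092, 0, 0]},
    {"gripper": 100, "delta_pos": [0.3, -2.4, -2.79], "dr": [-0.092, 0, 0]},
    {"gripper": 100, "delta_pos": [0.3, -2.13, -3.0], "dr": [-0.092, 0, 0]},
    {"gripper": 100, "delta_pos": [0.3, -1.85, -3.19], "dr": [-0.092, 0, 0]}
  ]
}}

```text
t: 0.57
ee_pos: [256.7, -421.6, 215.3]
orientation: [1.768, 0.721, -1.768]
ft_force: [-0.3, -0.4, -0.2]
width: 88.1
```

Emit:
{"fn": "apply_moves", "kwargs": {
  "increments": [
    {"gripper": 100, "delta_pos": [0.3, -1.55, -3.34], "dr": [-0.092, 0, 0]},
    {"gripper": 100, "delta_pos": [0.3, -1.23, -3.47], "dr": [-0.092, 0, 0]},
    {"gripper": 100, "delta_pos": [0.3, -0.91, -3.57], "dr": [-0.092, 0, 0]},
    {"gripper": 100, "delta_pos": [0.3, -0.57, -3.64], "dr": [-0.092, 0, 0]},
    {"gripper": 100, "delta_pos": [0.3, -0.24, -3.68], "dr": [-0.092, 0, 0]}
  ]
}}

```text
t: 0.98
ee_pos: [323.0, -249.8, 200.6]
orientation: [1.453, 1.03, -1.453]
ft_force: [0.6, 0.8, 0.1]
width: 87.4
```

Emit:
{"fn": "apply_moves", "kwargs": {
  "increments": [
    {"gripper": 100, "delta_pos": [0.3, 0.1, -3.68], "dr": [-0.092, 0, 0]},
    {"gripper": 100, "delta_pos": [0.3, 0.44, -3.66], "dr": [-0.092, 0, 0]},
    {"gripper": 100, "delta_pos": [0.3, 0.78, -3.6], "dr": [-0.092, 0, 0]},
    {"gripper": 100, "delta_pos": [0.3, 1.11, -3.51], "dr": [-0.092, 0, 0]},
    {"gripper": 100, "delta_pos": [0.3, 1.43, -3.4], "dr": [-0.092, 0, 0]}
  ]
}}

```text
t: 1.4
ee_pos: [389.7, -78.0, 185.7]
orientation: [1.118, 1.265, -1.118]
ft_force: [0.6, -0.5, -0.0]
width: 87.8
```

Emit:
{"fn": "apply_moves", "kwargs": {
  "increments": [
    {"gripper": 100, "delta_pos": [0.3, 1.73, -3.25], "dr": [-0.092, 0, 0]},
    {"gripper": 100, "delta_pos": [0.3, 2.03, -3.08], "dr": [-0.092, 0, 0]},
    {"gripper": 100, "delta_pos": [0.3, 2.3, -2.88], "dr": [-0.092, 0, 0]},
    {"gripper": 100, "delta_pos": [0.3, 2.56, -2.65], "dr": [-0.092, 0, 0]},
    {"gripper": 100, "delta_pos": [0.3, 2.79, -2.41], "dr": [-0.092, 0, 0]}
  ]
}}

```text
t: 1.82
ee_pos: [456.5, 93.9, 170.5]
orientation: [0.769, 1.43, -0.769]
ft_force: [0.5, -0.7, -0.1]
width: 88.0
```

Emit:
{"fn": "apply_moves", "kwargs": {
  "increments": [
    {"gripper": 100, "delta_pos": [0.3, 3.0, -2.14], "dr": [-0.092, 0, 0]},
    {"gripper": 100, "delta_pos": [0.3, 3.18, -1.85], "dr": [-0.092, 0, 0]},
    {"gripper": 100, "delta_pos": [0.3, 3.34, -1.55], "dr": [-0.092, 0, 0]},
    {"gripper": 100, "delta_pos": [0.3, 3.47, -1.24], "dr": [-0.092, 0, 0]},
    {"gripper": 100, "delta_pos": [0.3, 3.57, -0.91], "dr": [-0.092, 0, 0]}
  ]
}}

```text
t: 2.23
ee_pos: [523.6, 265.3, 155.3]
orientation: [0.413, 1.531, -0.413]
ft_force: [0.5, 0.1, 0.4]
width: 88.0
```

Run:
```python
from h import *
plan([520.2,265,49],60,10)
d=grab('wrist');save(d,'w1.png',s=1.4)
C=cloud(d)
for nm,lo,hi,r in (('bar',52,75,65),('plate',13,27,140)):
    m=(np.hypot(C[...,0]-520,C[...,1]-265)<r)&(C[...,2]>lo)&(C[...,2]<hi);P=C[m];print(nm,len(P),cv2.minAreaRect(P[:,:2].astype(np.float32)),np.median(P[:,2]))
```

```text
t 2.23 pos [523.6 265.3 155.3] tooly 59.82 down [-4.e-04 -3.e-04 -1.e+00] q1,q6 [ 0.449 -0.595] w 88.0 F [0.5 0.1 0.4] M [-0.02 -0.14 -0.  ]
turn 0.1817553608240985
0 [1.06, -0.02, -0.03] [-0.0, -0.0, 0.0]
1 [1.06, -0.02, -0.03] [-0.0, -0.0, 0.0]
2 [1.06, -0.02, -0.03] [-0.0, -0.0, 0.0]
3 [1.06, -0.02, -0.03] [-0.0, -0.0, 0.0]
4 [1.06, -0.02, -0.03] [-0.0, -0.0, 0.0]
5 [1.06, -0.02, -0.03] [-0.0, -0.0, 0.0]
6 [1.06, -0.02, -0.03] [-0.0, -0.0, 0.0]
7 [1.06, -0.02, -0.03] [-0.0, -0.0, 0.0]
8 [1.06, -0.02, -0.03] [-0.0, -0.0, 0.0]
9 [1.06, -0.02, -0.03] [-0.0, -0.0, 0.0]
bar 2541 ((521.7529296875, 263.9732666015625), (14.01391315460205, 100.10363006591797), 59.6924934387207) 66.74772570472523
plate 20504 ((521.747802734375, 263.89190673828125), (80.64498138427734, 219.79745483398438), 59.737449645996094) 19.91040204556357
```

View pics/w1.png

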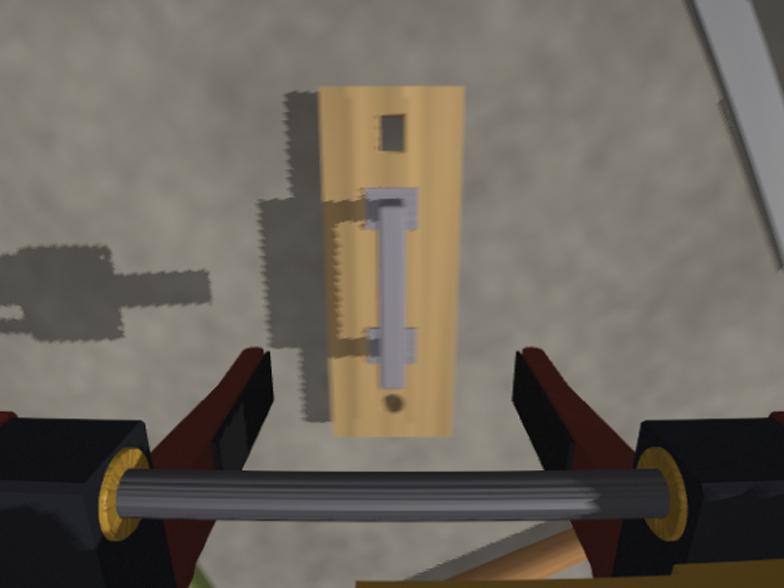

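The plate is centred below the jaws, with the slot up at (392,132), the round hole at (393,403) and the bar at u≈392. It agrees with the top camera within 2 mm. Now I descend and grip.

Emit:
{"fn": "apply_moves", "kwargs": {
  "increments": [
    {"gripper": 100, "delta_pos": [1.1, -0.1, -0.1], "dr": [0, 0, 0]},
    {"gripper": 100, "delta_pos": [1.1, -0.1, -0.06], "dr": [0, 0, 0]},
    {"gripper": 100, "delta_pos": [1.1, 0, 0], "dr": [0, 0, 0]},
    {"gripper": 100, "delta_pos": [1.1, 0, 0], "dr": [0, 0, 0]},
    {"gripper": 100, "delta_pos": [1.1, 0, 0], "dr": [0, 0, 0]}
  ]
}}

```text
t: 2.7
ee_pos: [520.3, 261.1, 99.2]
orientation: [0.417, 1.531, -0.419]
ft_force: [-0.2, 0.3, -0.0]
width: 87.8
```

Emit:
{"fn": "apply_moves", "kwargs": {
  "increments": [
    {"gripper": 100, "delta_pos": [1.1, 0, 0], "dr": [0, 0, 0]},
    {"gripper": 100, "delta_pos": [1.1, 0, 0], "dr": [0, 0, 0]},
    {"gripper": 100, "delta_pos": [1.1, 0, 0], "dr": [0, 0, 0]},
    {"gripper": 100, "delta_pos": [1.1, 0, 0], "dr": [0, 0, 0]},
    {"gripper": 100, "delta_pos": [0.7, 0, 0], "dr": [0, 0, 0]}
  ]
}}

```text
t: 3.12
ee_pos: [520.6, 262.2, 48.1]
orientation: [0.416, 1.531, -0.418]
ft_force: [0.4, -0.0, 0.2]
width: 87.6
```

Emit:
{"fn": "apply_moves", "kwargs": {
  "increments": [
    {"gripper": 0, "delta_pos": [0, 0, 0], "dr": [0, 0, 0]},
    {"gripper": 0, "delta_pos": [0, 0, 0], "dr": [0, 0, 0]},
    {"gripper": 0, "delta_pos": [0, 0, 0], "dr": [0, 0, 0]},
    {"gripper": 0, "delta_pos": [0, 0, 0], "dr": [0, 0, 0]},
    {"gripper": 0, "delta_pos": [0, 0, 0], "dr": [0, 0, 0]}
  ]
}}

```text
t: 3.53
ee_pos: [521.4, 262.8, 50.3]
orientation: [0.417, 1.529, -0.416]
ft_force: [-0.0, 0.5, 0.6]
width: 58.4
```

Emit:
{"fn": "apply_moves", "kwargs": {
  "increments": [
    {"gripper": 0, "delta_pos": [0, 0, 0], "dr": [0, 0, 0]},
    {"gripper": 0, "delta_pos": [0, 0, 0], "dr": [0, 0, 0]},
    {"gripper": 0, "delta_pos": [0, 0, 0], "dr": [0, 0, 0]},
    {"gripper": 0, "delta_pos": [0, 0, 0], "dr": [0, 0, 0]},
    {"gripper": 0, "delta_pos": [0, 0, 0], "dr": [0, 0, 0]}
  ]
}}

```text
t: 3.95
ee_pos: [521.0, 262.5, 49.7]
orientation: [0.417, 1.53, -0.417]
ft_force: [-0.3, -0.5, -0.2]
width: 24.5
```

Run:
```python
from h import *
plan(None,0,1)
```

```text
t 3.95 pos [521.  262.5  49.7] tooly 59.53 down [ 0. -0. -1.] q1,q6 [ 0.446 -0.593] w 24.5 F [-0.3 -0.5 -0.2] M [ 0.06 -0.12  0.01]
```

Emit:
{"fn": "apply_moves", "kwargs": {
  "increments": [
    {"gripper": 0, "delta_pos": [0, 0.15, 0], "dr": [0, 0, 0]},
    {"gripper": 0, "delta_pos": [0, 0, 0], "dr": [0, 0, 0]},
    {"gripper": 0, "delta_pos": [0, 0, 0], "dr": [0, 0, 0]},
    {"gripper": 0, "delta_pos": [0, 0, 0], "dr": [0, 0, 0]},
    {"gripper": 0, "delta_pos": [0, 0, 0], "dr": [0, 0, 0]}
  ]
}}

```text
t: 4.37
ee_pos: [521.9, 264.0, 49.7]
orientation: [0.417, 1.53, -0.417]
ft_force: [0.1, 1.1, -0.9]
width: 14.0
```

Emit:
{"fn": "apply_moves", "kwargs": {
  "increments": [
    {"gripper": 0, "delta_pos": [0, 0, 0], "dr": [0, 0, 0]},
    {"gripper": 0, "delta_pos": [-0.2, 0, 0], "dr": [0, 0, 0]},
    {"gripper": 0, "delta_pos": [-0.4, 0, 0], "dr": [0, 0, 0]},
    {"gripper": 0, "delta_pos": [-0.6, 0, 0], "dr": [0, 0, 0]},
    {"gripper": 0, "delta_pos": [-0.8, 0, 0], "dr": [0, 0, 0]}
  ]
}}

```text
t: 4.78
ee_pos: [521.1, 263.5, 69.6]
orientation: [0.416, 1.532, -0.418]
ft_force: [0.2, -1.2, -5.2]
width: 13.7
```

Run:
```python
from h import *
plan(None,0,1)
```

```text
t 4.78 pos [521.1 263.5  69.6] tooly 59.53 down [-1.6e-03 -8.0e-04 -1.0e+00] q1,q6 [ 0.448 -0.591] w 13.7 F [ 0.2 -1.2 -5.2] M [-0.04 -0.22 -0.02]
```

Emit:
{"fn": "apply_moves", "kwargs": {
  "increments": [
    {"gripper": 0, "delta_pos": [-1.8, 0, 0], "dr": [0, 0, 0]},
    {"gripper": 0, "delta_pos": [-2.5, 0, 0], "dr": [0, 0, 0]},
    {"gripper": 0, "delta_pos": [-2.5, 0, 0], "dr": [0, 0, 0]},
    {"gripper": 0, "delta_pos": [-2.4, 0, 0], "dr": [0, 0, 0]},
    {"gripper": 0, "delta_pos": [-1.8, 0, 0], "dr": [0, 0, 0]}
  ]
}}

```text
t: 5.2
ee_pos: [522.1, 264.0, 182.4]
orientation: [0.418, 1.529, -0.416]
ft_force: [0.8, 0.2, -5.5]
width: 13.6
```

Run:
```python
from h import *
plan([576.3,-159.2,178],-8.3,20)
```

```text
t 5.2 pos [522.1 264.  182.4] tooly 59.53 down [ 1.8e-03  9.0e-04 -1.0e+00] q1,q6 [ 0.448 -0.591] w 13.6 F [ 0.8  0.2 -5.5] M [ 0.05 -0.16  0.03]
turn -67.82603858065033
0 [0.02, -1.69, 1.31] [0.059, -0.0, -0.0]
1 [0.02, -1.61, 1.4] [0.059, -0.0, -0.0]
2 [0.02, -1.52, 1.5] [0.059, -0.0, -0.0]
3 [0.02, -1.43, 1.58] [0.059, -0.0, -0.0]
4 [0.02, -1.33, 1.67] [0.059, -0.0, -0.0]
5 [0.02, -1.23, 1.74] [0.059, -0.0, -0.0]
6 [0.02, -1.13, 1.81] [0.059, -0.0, -0.0]
7 [0.02, -1.02, 1.87] [0.059, -0.0, -0.0]
8 [0.02, -0.9, 1.93] [0.059, -0.0, -0.0]
9 [0.02, -0.79, 1.98] [0.059, -0.0, -0.0]
10 [0.02, -0.67, 2.02] [0.059, -0.0, -0.0]
11 [0.02, -0.55, 2.06] [0.059, -0.0, -0.0]
12 [0.02, -0.43, 2.09] [0.059, -0.0, -0.0]
13 [0.02, -0.3, 2.11] [0.059, -0.0, -0.0]
14 [0.02, -0.18, 2.13] [0.059, -0.0, -0.0]
15 [0.02, -0.05, 2.13] [0.059, -0.0, -0.0]
16 [0.02, 0.08, 2.13] [0.059, -0.0, -0.0]
17 [0.02, 0.2, 2.12] [0.059, -0.0, -0.0]
18 [0.02, 0.33, 2.11] [0.059, -0.0, -0.0]
19 [0.02, 0.45, 2.08] [0.059, -0.0, -0.0]
```

Emit:
{"fn": "apply_moves", "kwargs": {
  "increments": [
    {"gripper": 0, "delta_pos": [0, -1.69, 1.31], "dr": [0.059, 0, 0]},
    {"gripper": 0, "delta_pos": [0, -1.61, 1.4], "dr": [0.059, 0, 0]},
    {"gripper": 0, "delta_pos": [0, -1.52, 1.5], "dr": [0.059, 0, 0]},
    {"gripper": 0, "delta_pos": [0, -1.43, 1.58], "dr": [0.059, 0, 0]},
    {"gripper": 0, "delta_pos": [0, -1.33, 1.67], "dr": [0.059, 0, 0]}
  ]
}}

```text
t: 5.62
ee_pos: [535.1, 157.0, 180.4]
orientation: [0.648, 1.472, -0.648]
ft_force: [0.7, -0.7, -5.4]
width: 13.8
```

Emit:
{"fn": "apply_moves", "kwargs": {
  "increments": [
    {"gripper": 0, "delta_pos": [0, -1.23, 1.74], "dr": [0.059, 0, 0]},
    {"gripper": 0, "delta_pos": [0, -1.13, 1.81], "dr": [0.059, 0, 0]},
    {"gripper": 0, "delta_pos": [0, -1.02, 1.87], "dr": [0.059, 0, 0]},
    {"gripper": 0, "delta_pos": [0, -0.9, 1.93], "dr": [0.059, 0, 0]},
    {"gripper": 0, "delta_pos": [0, -0.79, 1.98], "dr": [0.059, 0, 0]}
  ]
}}

```text
t: 6.03
ee_pos: [548.8, 51.2, 180.4]
orientation: [0.875, 1.388, -0.875]
ft_force: [0.8, -0.3, -5.3]
width: 13.6
```

Emit:
{"fn": "apply_moves", "kwargs": {
  "increments": [
    {"gripper": 0, "delta_pos": [0, -0.67, 2.02], "dr": [0.059, 0, 0]},
    {"gripper": 0, "delta_pos": [0, -0.55, 2.06], "dr": [0.059, 0, 0]},
    {"gripper": 0, "delta_pos": [0, -0.43, 2.09], "dr": [0.059, 0, 0]},
    {"gripper": 0, "delta_pos": [0, -0.3, 2.11], "dr": [0.059, 0, 0]},
    {"gripper": 0, "delta_pos": [0, -0.18, 2.13], "dr": [0.059, 0, 0]}
  ]
}}

```text
t: 6.45
ee_pos: [562.5, -54.5, 180.3]
orientation: [1.097, 1.277, -1.097]
ft_force: [-0.3, -0.3, -5.4]
width: 13.8
```

Emit:
{"fn": "apply_moves", "kwargs": {
  "increments": [
    {"gripper": 0, "delta_pos": [0, -0.05, 2.13], "dr": [0.059, 0, 0]},
    {"gripper": 0, "delta_pos": [0, 0.08, 2.13], "dr": [0.059, 0, 0]},
    {"gripper": 0, "delta_pos": [0, 0.2, 2.12], "dr": [0.059, 0, 0]},
    {"gripper": 0, "delta_pos": [0, 0.33, 2.11], "dr": [0.059, 0, 0]},
    {"gripper": 0, "delta_pos": [0, 0.45, 2.08], "dr": [0.059, 0, 0]}
  ]
}}

```text
t: 6.87
ee_pos: [576.4, -160.1, 180.3]
orientation: [1.314, 1.138, -1.314]
ft_force: [0.1, 0.1, -5.6]
width: 14.1
```

Emit:
{"fn": "apply_moves", "kwargs": {
  "increments": [
    {"gripper": 0, "delta_pos": [0, 0, 0], "dr": [0, 0, 0]},
    {"gripper": 0, "delta_pos": [0, 0, 0], "dr": [0, 0, 0]},
    {"gripper": 0, "delta_pos": [0, 0, 0], "dr": [0, 0, 0]},
    {"gripper": 0, "delta_pos": [0, 0, 0], "dr": [0, 0, 0]},
    {"gripper": 0, "delta_pos": [0, 0, 0], "dr": [0, 0, 0]}
  ]
}}

```text
t: 7.28
ee_pos: [576.5, -158.2, 179.8]
orientation: [1.311, 1.14, -1.311]
ft_force: [0.4, -0.1, -5.6]
width: 13.4
```

Run:
```python
from h import *
plan([576.3,-159.2,178],-8.3,1)
P0=np.array([576.3,-159.2])
for n in ('wrist','top','side'):
    d=grab(n);C=cloud(d)
    near=np.hypot(C[...,0]-P0[0],C[...,1]-P0[1])<135
    for nm,lo,hi in (('platetop',138,156),('bar',185,203)):
        m=near&(C[...,2]>lo)&(C[...,2]<hi);P=C[m]
        if len(P)>20: print(n,nm,len(P),np.round(np.hstack([np.hstack(cv2.minAreaRect(P[:,:2].astype(np.float32))),np.median(P[:,2])]),2))
    if n=='wrist': 
        m=near&(C[...,2]>138)&(C[...,2]<156);P=C[m];A=np.c_[P[:,:2]-P0,np.ones(len(P))];print('plane',np.linalg.lstsq(A,P[:,2],rcond=None)[0])
    m=near&(C[...,2]>60)&(C[...,2]<100)
    k,l,s,c=cv2.connectedComponentsWithStats(m.astype(np.uint8))
    for i in range(1,k):
        P=C[l==i]
        if len(P)>8: print(n,'pin',len(P),P.mean(0).round(1),c[i])
save(load('wrist'),'w2.png',s=1.4)
```

```text
t 7.28 pos [ 576.5 -158.2  179.8] tooly -8.0 down [-3.e-04  2.e-04 -1.e+00] q1,q6 [-0.288 -0.148] w 13.4 F [ 0.4 -0.1 -5.6] M [-0.01 -0.01  0.03]
turn -0.29871593341144376
0 [0.18, -0.0, 0.1] [0.005, -0.0, 0.0]
wrist platetop 32821 [ 576.98 -158.68  221.61   80.7    81.87  149.76]
wrist bar 6229 [ 578.75 -157.36   32.53   99.26    1.28  196.67]
plane [ 5.51627573e-03 -5.65608751e-03  1.50028441e+02]
wrist pin 257 [591.3 -77.6  89.9] [284.71984436 100.28793774]
top platetop 799 [ 577.19 -147.9   202.12   81.01   82.05  150.11]
side platetop 730 [ 575.96 -156.83  228.49   83.06   82.25  148.88]
side bar 104 [ 573.09 -153.79   95.96   31.42   67.16  194.84]
side pin 11 [ 562.4 -242.7   68.1] [285.09090909 172.18181818]
side pin 36 [588.7 -74.7  76.7] [264.5 192.5]
```

View pics/w2.png

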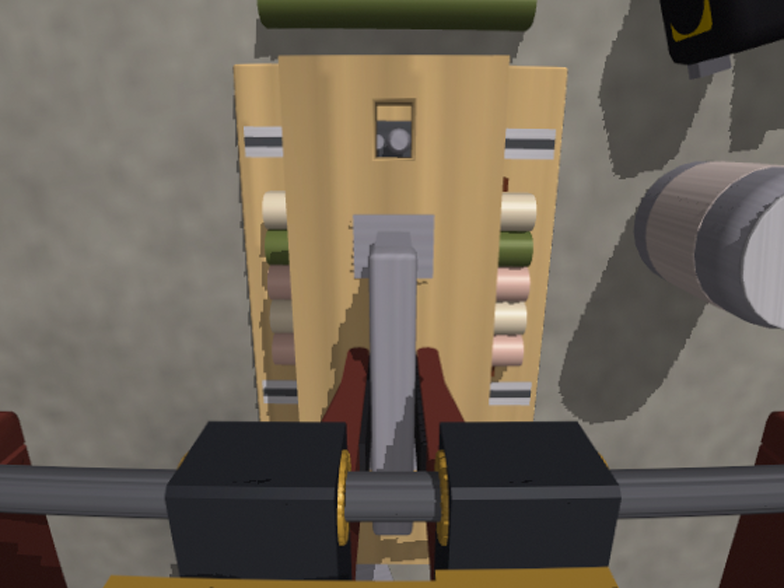

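The wrist view shows the +y pin tip through the slot: the tip is at display (399,140), and the slot spans (375–414, 101–159). I'll measure the offset between them in this one camera.

Run:
```python
from h import *
d=load('wrist');C=cloud(d)
pl=lambda x,y:150.03+.0055*(x-576.3)-.0057*(y+159.2)
ok=np.zeros(C.shape[:2],bool);ok[60:125,255:310]=1
hole=ok&(C[...,2]<pl(C[...,0],C[...,1])-1.5)
k,l,s,c=cv2.connectedComponentsWithStats(hole.astype(np.uint8));i=1+np.argmax(s[1:,4]);print(s[i])
vs,us=np.where(l==i);Q=np.array([pz(d,u,v,150.3)[:2] for u,v in zip(us,vs)])
th=np.radians(-8.1);ex=np.array([np.cos(th),np.sin(th)]);ey=np.array([-np.sin(th),np.cos(th)])
a=Q@ex;b=Q@ey
print('slot x',np.percentile(a,[1,99]),'y',np.percentile(b,[1,99]))
sc=[(np.percentile(a,1)+np.percentile(a,99))/2,(np.percentile(b,1)+np.percentile(b,99))/2]
m=ok&(C[...,2]>87)&(C[...,2]<95);vs,us=np.where(m);P=np.array([pz(d,u,v,91)[:2] for u,v in zip(us,vs)])
a=P@ex;b=P@ey;print('pin',len(P),np.percentile(a,[1,99]),np.percentile(b,[1,99]))
pc=[(np.percentile(a,1)+np.percentile(a,99))/2,(np.percentile(b,1)+np.percentile(b,99))/2]
print('slot',sc,'pin',pc,'pin-slot',np.subtract(pc,sc))
# board yaw in wrist
m=(C[...,2]>16)&(C[...,2]<24)&(np.hypot(C[...,0]-578,C[...,1]+160)<170);P=C[m];print('board',cv2.minAreaRect(P[:,:2].astype(np.float32)))
# board +y edge and +-x edges in plate axes
q=P[:,:2];print('board span x',np.percentile(q@ex,[.1,99.9]),'y max',np.percentile(q@ey,99.9), 'plate ctr', np.array([577,-158.7])@ex,np.array([577,-158.7])@ey)
save(d,'w2c.png',(255,55,315,120),9)
```

```text
[ 266   71   30   43 1106]
slot x [587.20967077 600.25474253] y [ 0.34286268 19.39742706]
pin 255 [591.20161505 601.77567847] [ 0.93934979 11.7838576 ]
slot [np.float64(593.7322066484069), np.float64(9.870144869617194)] pin [np.float64(596.4886467577194), np.float64(6.3616036931635875)] pin-slot [ 2.75644011 -3.50854118]
board ((616.5946655273438, -139.27784729003906), (272.5475769042969, 268.3717041015625), 81.92623138427734)
board span x [496.77873444 761.940556  ] y max 85.0885749058618 plate ctr 593.604676010948 -75.81674365163246
```

View pics/w2c.png

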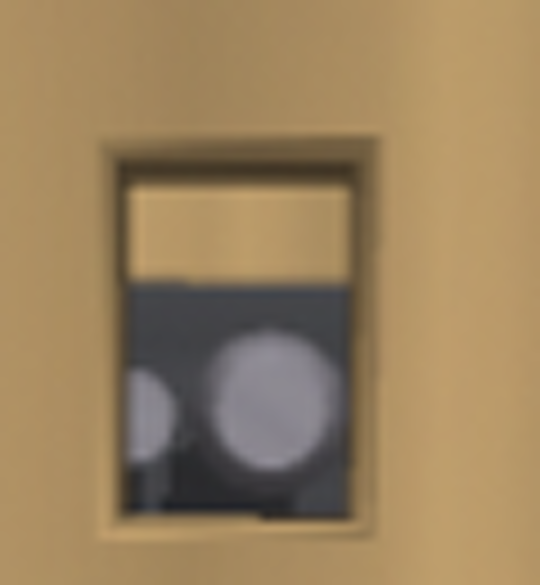

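The pin tip disc is centred at crop (273,400), right of and below the slot centre at (240,335). The plate therefore needs about +2.8 mm along tool y and −3.5 mm along jig y. I'll correct that, go down to about 6 mm above the tips, and re-measure.

Emit:
{"fn": "apply_moves", "kwargs": {
  "increments": [
    {"gripper": 0, "delta_pos": [0.4, 0.12, 0.17], "dr": [0.004, 0, 0]},
    {"gripper": 0, "delta_pos": [0.8, 0.12, 0.18], "dr": [0, 0, 0]},
    {"gripper": 0, "delta_pos": [1.0, 0, 0], "dr": [0, 0, 0]},
    {"gripper": 0, "delta_pos": [0.8, 0, 0], "dr": [0, 0, 0]},
    {"gripper": 0, "delta_pos": [0.3, 0, 0], "dr": [0, 0, 0]}
  ]
}}

```text
t: 7.85
ee_pos: [577.3, -162.6, 144.3]
orientation: [1.314, 1.14, -1.317]
ft_force: [-0.8, 1.5, -5.6]
width: 14.0
```

Emit:
{"fn": "apply_moves", "kwargs": {
  "increments": [
    {"gripper": 0, "delta_pos": [0, 0, 0], "dr": [0, 0, 0]},
    {"gripper": 0, "delta_pos": [0, 0, 0], "dr": [0, 0, 0]},
    {"gripper": 0, "delta_pos": [0, 0, 0], "dr": [0, 0, 0]},
    {"gripper": 0, "delta_pos": [0, 0, 0], "dr": [0, 0, 0]},
    {"gripper": 0, "delta_pos": [0, 0, 0], "dr": [0, 0, 0]}
  ]
}}

```text
t: 8.27
ee_pos: [578.9, -163.0, 147.1]
orientation: [1.315, 1.136, -1.315]
ft_force: [0.3, -0.5, -5.9]
width: 13.9
```

```bash
cat > m.py <<'E'
from h import *
plan(None,0,1)
d=grab('wrist');C=cloud(d);P0=(577,-160)
near=np.hypot(C[...,0]-P0[0],C[...,1]-P0[1])<135
z=C[...,2];m=near&(z>105)&(z<125);P=C[m];r=cv2.minAreaRect(P[:,:2].astype(np.float32));print('plate',r,np.median(P[:,2]))
A=np.c_[P[:,:2]-P0,np.ones(len(P))];co=np.linalg.lstsq(A,P[:,2],rcond=None)[0];print('plane',co)
th=np.radians(-8.4);ex=np.array([np.cos(th),np.sin(th)]);ey=np.array([-np.sin(th),np.cos(th)])
S=np.array(P0)+85*ey
pl=(C[...,:2]-P0)@co[:2]+co[2]
hole=near&(z<pl-1.5)&(np.abs((C[...,:2]-S)@ey)<22)&(np.abs((C[...,:2]-S)@ex)<14)
k,l,s,c=cv2.connectedComponentsWithStats(hole.astype(np.uint8));i=1+np.argmax(s[1:,4]);print(s[i])
mid=lambda w:(np.percentile(w,1)+np.percentile(w,99))/2
def box(mask,h):
    vs,us=np.where(mask);Q=np.array([pz(d,u,v,h)[:2] for u,v in zip(us,vs)]);a=Q@ex;b=Q@ey
    print(len(Q),np.percentile(a,[1,99]).round(1),np.percentile(b,[1,99]).round(1));return np.array([mid(a),mid(b)])
sc=box(l==i,co[2]+85*ey@co[:2]);x,y,w,h=s[i][:4]
w_=np.zeros_like(hole);w_[y:y+h,x:x+w]=1
pc=box(w_&(l==i)&(z>87)&(z<95),91);print('pin-slot',pc-sc)
save(d,'w3.png',(x-15,y-15,x+w+15,y+h+15),6)
E
python3 m.py
```

```text
t 8.27 pos [ 578.9 -163.   147.1] tooly -8.31 down [ 8.e-04 -2.e-04 -1.e+00] q1,q6 [-0.294 -0.149] w 13.9 F [ 0.3 -0.5 -5.9] M [ 0.02 -0.09  0.01]
plate ((579.4268798828125, -163.2131805419922), (221.2117462158203, 80.76447296142578), 81.52351379394531) 117.08943685858843
plane [ 6.55947616e-03 -6.57400896e-03  1.17351798e+02]
[ 267   71   29   43 1095]
1095 [590.7 603.8] [-0.9 17.8]
323 [591.  601.8] [ 4.  14.4]
pin-slot [-0.79325287  0.81435513]
```

View pics/w3.png

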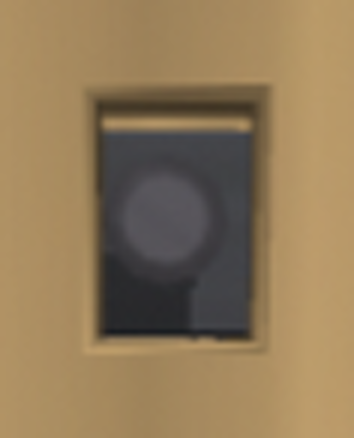

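The pin now sits slightly left of the slot centre, at crop (168,217) against (176,218). I'll correct by −0.8 and +0.8 mm, then lower slowly and watch the force.

Emit:
{"fn": "apply_moves", "kwargs": {
  "increments": [
    {"gripper": 0, "delta_pos": [0, -0.08, -0.08], "dr": [0, 0, 0]},
    {"gripper": 0, "delta_pos": [0.2, 0, 0], "dr": [0, 0, 0]},
    {"gripper": 0, "delta_pos": [0.2, 0, 0], "dr": [0, 0, 0]},
    {"gripper": 0, "delta_pos": [0.2, 0, 0], "dr": [0, 0, 0]},
    {"gripper": 0, "delta_pos": [0.1, 0, 0], "dr": [0, 0, 0]}
  ]
}}

```text
t: 8.73
ee_pos: [577.7, -161.9, 139.2]
orientation: [1.315, 1.138, -1.316]
ft_force: [-0.4, 0.0, -6.4]
width: 13.9
```

Emit:
{"fn": "apply_moves", "kwargs": {
  "increments": [
    {"gripper": 0, "delta_pos": [0.1, 0, 0], "dr": [0, 0, 0]},
    {"gripper": 0, "delta_pos": [0.1, 0, 0], "dr": [0, 0, 0]},
    {"gripper": 0, "delta_pos": [0, 0, 0], "dr": [0, 0, 0]},
    {"gripper": 0, "delta_pos": [0, 0, 0], "dr": [0, 0, 0]},
    {"gripper": 0, "delta_pos": [0, 0, 0], "dr": [0, 0, 0]}
  ]
}}

```text
t: 9.15
ee_pos: [577.9, -162.0, 137.7]
orientation: [1.315, 1.137, -1.315]
ft_force: [-0.3, -0.7, -5.2]
width: 13.9
```

Run:
```python
from h import *
plan(None,0,1)
```

```text
t 9.15 pos [ 577.9 -162.   137.7] tooly -8.31 down [ 0. -0. -1.] q1,q6 [-0.293 -0.148] w 13.9 F [-0.3 -0.7 -5.2] M [-0.05 -0.08  0.  ]
```

Emit:
{"fn": "apply_moves", "kwargs": {
  "increments": [
    {"gripper": 0, "delta_pos": [0.1, 0, 0], "dr": [0, 0, 0]},
    {"gripper": 0, "delta_pos": [0.1, 0, 0], "dr": [0, 0, 0]},
    {"gripper": 0, "delta_pos": [0.1, 0, 0], "dr": [0, 0, 0]},
    {"gripper": 0, "delta_pos": [0.1, 0, 0], "dr": [0, 0, 0]},
    {"gripper": 0, "delta_pos": [0, 0, 0], "dr": [0, 0, 0]}
  ]
}}

```text
t: 9.57
ee_pos: [577.7, -161.9, 133.4]
orientation: [1.315, 1.137, -1.315]
ft_force: [-0.1, 0.7, -5.2]
width: 13.6
```

Run:
```python
from h import *
plan(None,0,1)
```

```text
t 9.57 pos [ 577.7 -161.9  133.4] tooly -8.31 down [-4.e-04  1.e-04 -1.e+00] q1,q6 [-0.293 -0.148] w 13.6 F [-0.1  0.7 -5.2] M [-0.06 -0.05  0.  ]
```

It is 6–7 mm below the tips with no extra force, so I'll keep going down.

Emit:
{"fn": "apply_moves", "kwargs": {
  "increments": [
    {"gripper": 0, "delta_pos": [0.2, 0, 0], "dr": [0, 0, 0]},
    {"gripper": 0, "delta_pos": [0.2, 0, 0], "dr": [0, 0, 0]},
    {"gripper": 0, "delta_pos": [0.2, 0, 0], "dr": [0, 0, 0]},
    {"gripper": 0, "delta_pos": [0.2, 0, 0], "dr": [0, 0, 0]},
    {"gripper": 0, "delta_pos": [0.2, 0, 0], "dr": [0, 0, 0]}
  ]
}}

```text
t: 9.98
ee_pos: [577.8, -162.0, 123.4]
orientation: [1.315, 1.137, -1.315]
ft_force: [0.4, -0.2, -5.5]
width: 13.3
```

Run:
```python
from h import *
plan(None,0,1)
```

```text
t 9.98 pos [ 577.8 -162.   123.4] tooly -8.31 down [-2.e-04  1.e-04 -1.e+00] q1,q6 [-0.293 -0.148] w 13.3 F [ 0.4 -0.2 -5.5] M [-0.08 -0.03  0.01]
```

Emit:
{"fn": "apply_moves", "kwargs": {
  "increments": [
    {"gripper": 0, "delta_pos": [0.2, 0, 0], "dr": [0, 0, 0]},
    {"gripper": 0, "delta_pos": [0.2, 0, 0], "dr": [0, 0, 0]},
    {"gripper": 0, "delta_pos": [0.2, 0, 0], "dr": [0, 0, 0]},
    {"gripper": 0, "delta_pos": [0.2, 0, 0], "dr": [0, 0, 0]},
    {"gripper": 0, "delta_pos": [0.2, 0, 0], "dr": [0, 0, 0]}
  ]
}}

```text
t: 10.4
ee_pos: [577.9, -162.0, 113.5]
orientation: [1.315, 1.137, -1.315]
ft_force: [0.4, -0.5, -5.6]
width: 13.6
```

Emit:
{"fn": "apply_moves", "kwargs": {
  "increments": [
    {"gripper": 0, "delta_pos": [0.2, 0, 0], "dr": [0, 0, 0]},
    {"gripper": 0, "delta_pos": [0.2, 0, 0], "dr": [0, 0, 0]},
    {"gripper": 0, "delta_pos": [0.2, 0, 0], "dr": [0, 0, 0]},
    {"gripper": 0, "delta_pos": [0.2, 0, 0], "dr": [0, 0, 0]},
    {"gripper": 0, "delta_pos": [0.2, 0, 0], "dr": [0, 0, 0]}
  ]
}}

```text
t: 10.82
ee_pos: [577.9, -162.0, 103.5]
orientation: [1.315, 1.137, -1.315]
ft_force: [0.3, -1.0, -5.5]
width: 14.1
```

Run:
```python
from h import *
plan(None,0,1)
```

```text
t 10.82 pos [ 577.9 -162.   103.5] tooly -8.31 down [ 0. -0. -1.] q1,q6 [-0.293 -0.148] w 14.1 F [ 0.3 -1.  -5.5] M [-0.02 -0.08 -0.03]
```

Emit:
{"fn": "apply_moves", "kwargs": {
  "increments": [
    {"gripper": 0, "delta_pos": [0.15, 0, 0], "dr": [0, 0, 0]},
    {"gripper": 0, "delta_pos": [0.15, 0, 0], "dr": [0, 0, 0]},
    {"gripper": 0, "delta_pos": [0.15, 0, 0], "dr": [0, 0, 0]},
    {"gripper": 0, "delta_pos": [0.1, 0, 0], "dr": [0, 0, 0]},
    {"gripper": 0, "delta_pos": [0.1, 0, 0], "dr": [0, 0, 0]}
  ]
}}

```text
t: 11.23
ee_pos: [577.9, -162.0, 97.1]
orientation: [1.315, 1.137, -1.315]
ft_force: [0.0, -0.7, -6.6]
width: 13.8
```

Emit:
{"fn": "apply_moves", "kwargs": {
  "increments": [
    {"gripper": 0, "delta_pos": [0.05, 0, 0], "dr": [0, 0, 0]},
    {"gripper": 0, "delta_pos": [0.05, 0, 0], "dr": [0, 0, 0]},
    {"gripper": 0, "delta_pos": [0, 0, 0], "dr": [0, 0, 0]},
    {"gripper": 0, "delta_pos": [0, 0, 0], "dr": [0, 0, 0]},
    {"gripper": 0, "delta_pos": [0, 0, 0], "dr": [0, 0, 0]}
  ]
}}

```text
t: 11.65
ee_pos: [577.9, -162.0, 96.2]
orientation: [1.315, 1.137, -1.315]
ft_force: [-0.8, -0.4, -5.4]
width: 13.8
```

Run:
```python
from h import *
plan(None,0,1)
```

```text
t 11.65 pos [ 577.9 -162.    96.2] tooly -8.31 down [ 1.e-04 -0.e+00 -1.e+00] q1,q6 [-0.293 -0.148] w 13.8 F [-0.8 -0.4 -5.4] M [-0.04 -0.03 -0.01]
```

Not on the strips yet: the force still equals the plate's weight. I'll feel down in 0.4–0.5 mm steps.

Emit:
{"fn": "apply_moves", "kwargs": {
  "increments": [
    {"gripper": 0, "delta_pos": [0.05, 0, 0], "dr": [0, 0, 0]},
    {"gripper": 0, "delta_pos": [0.05, 0, 0], "dr": [0, 0, 0]},
    {"gripper": 0, "delta_pos": [0, 0, 0], "dr": [0, 0, 0]},
    {"gripper": 0, "delta_pos": [0, 0, 0], "dr": [0, 0, 0]},
    {"gripper": 0, "delta_pos": [0, 0, 0], "dr": [0, 0, 0]}
  ]
}}

```text
t: 12.07
ee_pos: [578.3, -162.2, 95.7]
orientation: [1.315, 1.136, -1.315]
ft_force: [0.1, -1.1, 1.8]
width: 14.0
```

Emit:
{"fn": "apply_moves", "kwargs": {
  "increments": [
    {"gripper": 0, "delta_pos": [0.04, 0, 0], "dr": [0, 0, 0]},
    {"gripper": 0, "delta_pos": [0, 0, 0], "dr": [0, 0, 0]},
    {"gripper": 0, "delta_pos": [0, 0, 0], "dr": [0, 0, 0]},
    {"gripper": 0, "delta_pos": [0, 0, 0], "dr": [0, 0, 0]},
    {"gripper": 0, "delta_pos": [0, 0, 0], "dr": [0, 0, 0]}
  ]
}}

```text
t: 12.48
ee_pos: [578.3, -162.3, 95.7]
orientation: [1.315, 1.136, -1.315]
ft_force: [-1.7, -1.2, 5.9]
width: 13.6
```

Run:
```python
from h import *
plan(None,0,1)
```

```text
t 12.48 pos [ 578.3 -162.3   95.7] tooly -8.31 down [ 1.1e-03 -5.0e-04 -1.0e+00] q1,q6 [-0.293 -0.148] w 13.6 F [-1.7 -1.2  5.9] M [-0.07  0.44  0.05]
```

Contact at TCP z 95.7, against about 95 expected, with the net force reversed to +6 N. It is home, so I'll release and retreat.

Emit:
{"fn": "apply_moves", "kwargs": {
  "increments": [
    {"gripper": 0, "delta_pos": [-0.04, 0, 0], "dr": [0, 0, 0]},
    {"gripper": 60, "delta_pos": [0, 0, 0], "dr": [0, 0, 0]},
    {"gripper": 60, "delta_pos": [0, 0, 0], "dr": [0, 0, 0]},
    {"gripper": 60, "delta_pos": [0, 0, 0], "dr": [0, 0, 0]},
    {"gripper": 60, "delta_pos": [0, 0, 0], "dr": [0, 0, 0]}
  ]
}}

```text
t: 12.9
ee_pos: [577.9, -161.9, 95.0]
orientation: [1.315, 1.137, -1.315]
ft_force: [-0.1, -0.9, 1.0]
width: 36.6
```

Emit:
{"fn": "apply_moves", "kwargs": {
  "increments": [
    {"gripper": 60, "delta_pos": [0, 0, 0], "dr": [0, 0, 0]},
    {"gripper": 60, "delta_pos": [0, 0, 0], "dr": [0, 0, 0]},
    {"gripper": 60, "delta_pos": [0, 0, 0], "dr": [0, 0, 0]},
    {"gripper": 60, "delta_pos": [0, 0, 0], "dr": [0, 0, 0]},
    {"gripper": 60, "delta_pos": [0, 0, 0], "dr": [0, 0, 0]}
  ]
}}

```text
t: 13.32
ee_pos: [577.9, -162.0, 95.2]
orientation: [1.315, 1.137, -1.315]
ft_force: [0.3, 0.2, -0.2]
width: 52.9
```

Emit:
{"fn": "apply_moves", "kwargs": {
  "increments": [
    {"gripper": 60, "delta_pos": [-0.5, 0, 0], "dr": [0, 0, 0]},
    {"gripper": 60, "delta_pos": [-1.5, 0, 0], "dr": [0, 0, 0]},
    {"gripper": 60, "delta_pos": [-2, 0, 0], "dr": [0, 0, 0]},
    {"gripper": 60, "delta_pos": [-2.5, 0, 0], "dr": [0, 0, 0]},
    {"gripper": 60, "delta_pos": [-2.5, 0, 0], "dr": [0, 0, 0]}
  ]
}}

```text
t: 13.73
ee_pos: [577.5, -161.9, 186.1]
orientation: [1.315, 1.138, -1.316]
ft_force: [-0.2, -0.2, -0.8]
width: 52.7
```

Emit:
{"fn": "apply_moves", "kwargs": {
  "increments": [
    {"gripper": 60, "delta_pos": [-2, 0, 2], "dr": [0, 0, 0]},
    {"gripper": 60, "delta_pos": [-1, 0, 2], "dr": [0, 0, 0]},
    {"gripper": 60, "delta_pos": [0, 0, 2], "dr": [0, 0, 0]},
    {"gripper": 60, "delta_pos": [0, 0, 1], "dr": [0, 0, 0]},
    {"gripper": 60, "delta_pos": [0, 0, 0], "dr": [0, 0, 0]}
  ]
}}

```text
t: 14.15
ee_pos: [567.4, -232.9, 215.5]
orientation: [1.317, 1.135, -1.317]
ft_force: [-0.8, 0.9, -0.4]
width: 52.6
```

Run:
```python
from h import *
plan(None,0,1)
d=grab('wrist');C=cloud(d);P0=(577,-160);z=C[...,2]
near=np.hypot(C[...,0]-P0[0],C[...,1]-P0[1])<135
m=near&(z>57)&(z<75);P=C[m];print('plate',cv2.minAreaRect(P[:,:2].astype(np.float32)),np.median(P[:,2]))
A=np.c_[P[:,:2]-P0,np.ones(len(P))];print('plane',np.linalg.lstsq(A,P[:,2],rcond=None)[0])
save(d,'w4.png',s=1.4);s=grab('side');save(s,'s4.png',(200,150,360,270),5)
```

```text
t 14.15 pos [ 567.4 -232.9  215.5] tooly -8.43 down [ 3.e-04 -4.e-04 -1.e+00] q1,q6 [-0.409 -0.261] w 52.6 F [-0.8  0.9 -0.4] M [-0.07 -0.06 -0.05]
plate ((577.1802368164062, -173.77032470703125), (198.1756134033203, 80.70555114746094), 81.77558898925781) 65.89393819350953
plane [ 4.21382434e-05 -3.07733962e-04  6.59492982e+01]
```

View pics/w4.png

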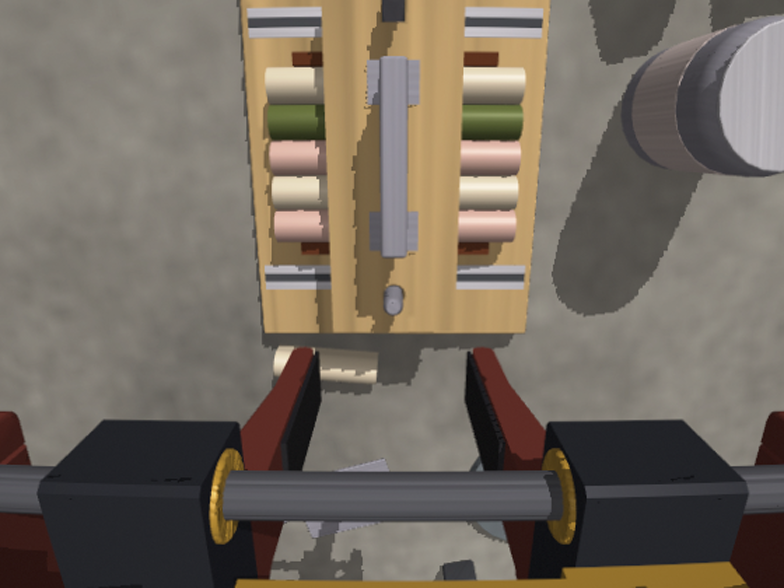

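View pics/s4.png

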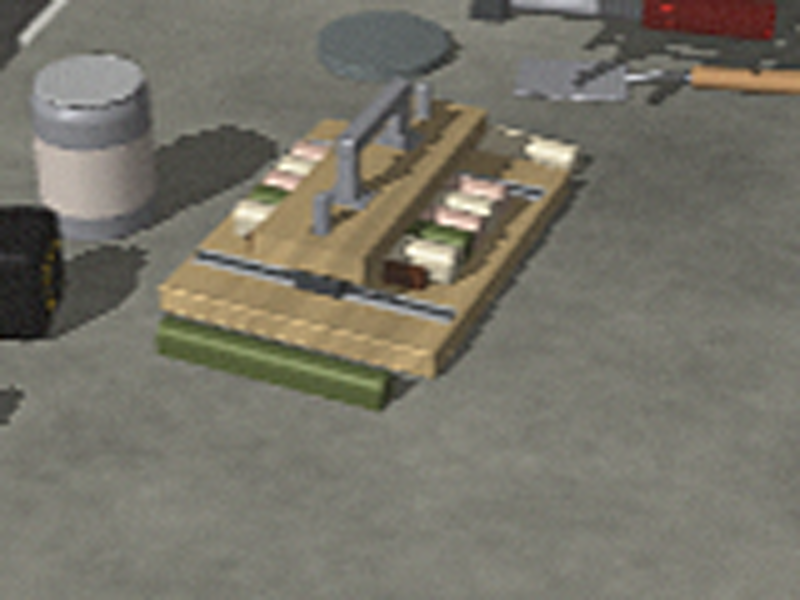

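The wrist view shows the −y pin standing up through the round hole at (393,300). The side view shows both pins through the plate, at (322,213) and (423,100), with the plate flat on the strips. Its top is at 65.9 mm (66 expected) and its tilt is about 0. Handing in.

```bash
python3 -c "
from workcell import ctrl
print(ctrl.close_job())"
```

```text
the job is handed in; nothing more can be done
None
```

The plywood plate is on both guide pins, flat on the stone strips, and released; I handed the job in at about 14 s of the 64 s.

**What I did:** I gripped the plate by its handle and carried it over the jig. I lined it up by looking at the +y pin through the slot with the wrist camera, in two corrections. I then lowered it level. The force stayed at the plate's own weight (about 5.5 N) all the way down. At the strips it reversed to about +6 N upward, roughly 11 N of pressing against the 60 N limit. I then opened the fingers and backed away.

**Last checks:**
- **Seating:** the plate's top measured 65.9 mm, with 66 expected, and tilt below 0.001 rad.
- **Alignment:** its direction is within about 0.01 rad of the jig's.
- **Pins:** both show standing up through the plate's holes in the last pictures.
- **Gripper:** it is clear of everything.
- **Bystanders:** none near the jig look disturbed. I did not measure any of them, and the mallet and rule were outside the last pictures.

**Disagreements:** the top and wrist cameras differed by 1–2 mm on positions. The first slot offset I measured was about 1 mm too large, and I corrected it from closer up. No check failed.

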